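# Load a foil roll into the counter-top holder

### The job

Slide the roll of kitchen foil up off its spindle in the steel pot and lay it on the two-rail wooden rest, let it go, then take it again by its middle. Lay it on the steel rails of the white roll holder between the two cones and let it go, then slide the holder's tailstock in, gently, until both cones are firmly home in the ends of the core, so that the roll hangs on the cones clear of the rails; leave the other kitchen things where they are.

Things in the scene. Friction and masses are not known exactly. Their poses are not given: they have to be found in the camera images.
- roll: Roll of aluminium foil on a cardboard core: a hollow cylinder 160 mm long, 48 mm outside diameter, with a through bore 28 mm in diameter; 0.17 to 0.35 kg. Origin at its centre, z along its axis; both ends are alike. At the start it stands upright on the spindle, its foot 8 mm and its top 168 mm above the counter.
- pot: Fixed round steel pot, 94 mm outside diameter, wall 3 mm, rim 105 mm above the counter, floor 8 mm thick. In its middle a fixed upright wooden spindle, 21 mm in diameter, top 152 mm above the counter. The roll stands over the spindle, its upper 63 mm sticking out of the pot. Origin: centre of its underside; z up.
- rest: Fixed wooden rest: board 150 x 75 x 12 mm with two round rails along its x axis, 150 mm long, 10 mm thick, 36 mm apart between centres, tops 47 mm above the counter. A roll laid along it beds between the rails, its axis 65 mm above the counter. Origin: underside, centre; z up.
- dispenser: Fixed white roll holder, base 85 x 353 x 14 mm, long along its y (-208 to +145 mm). Two steel rails along y, 10 mm thick, x = -18 and +18 mm, y = -120 to +120 mm, tops 63 mm above the counter; a roll lying on them has its axis 81 mm up, 4 mm below the line of the cones (x = 0, 85 mm up). At +y the headstock, a block 60 mm wide, 118 mm high, face at y = +115 mm. Origin: underside; z up.
- head_face (a point): Middle of the headstock's face, on the line of the cones, 85 mm up. A grey cone stands out of it towards the holder's -y, its tip 20 to 44 mm from this point: it is screw-set differently each time, its setting is not reported, and it cannot be shifted by hand. So where the roll comes to be firm can only be felt.
- tailstock (a joint): Travel of the tailstock towards the headstock (holder's +y), in m: 0 = fully back, cone tips 191 to 215 mm apart. Starts between 0 and 0.008. With the roll fully home it stops firmly somewhere between 0.054 and 0.078, as the head cone is set (without a roll it runs to 0.086). It moves against a steady friction of about 5 N and stays where left; wedging the roll up takes several newtons more.
- tail_fin (a point): Top middle of the tailstock's grip fin: upright, 16 mm thick (holder's x), 34 mm long (holder's y), top 138 mm above the counter, both flanks free down to 18 mm; pinch it from above across its thickness, or push its outer (-y) end. In front of it (+y) stands the tailstock's block, 24 x 24 mm, 112 mm high, with the cone on its face. Axes as the holder's.
- tail_tip (a point): Middle of the tip of the tailstock's cone, 85 mm up; at y = -120 mm in the holder's frame when the tailstock is fully back; it points to +y. Both cones are 20 mm long, 38 mm in diameter at the root and 14 mm at the tip, so each enters the 28 mm bore about 12 mm deep: fully home, this point is 68 mm from the roll's centre.
- mug: White mug, 80 mm wide, 85 mm high, a bystander; origin under its centre.
- bowl: White bowl, 130 mm wide, 55 mm high, a bystander; origin under its centre.
- jar: Glass jar with steel cap, 64 mm wide, 90 mm high, a bystander; origin under its centre.
- can: Plain tin can, 68 mm wide, 80 mm high, a bystander; origin under its centre.
- soap: Amber soap bottle, 64 mm wide, 180 mm high, a bystander; origin under its centre.
- spatula: Spatula with a dark wooden handle lying flat near the robot, a bystander.
- spoon: Spoon lying flat, about 20 cm long, a bystander.
There are look-alikes about, which are no part of the job. Of the things that look like the roll, the smaller one is meant. Leave any yellow look-alike of the rest alone.

How it is judged:
On the way, in this order (a step that is already met when the one before it is completed fails the run):
1. the roll lies along the wooden rest, bedded between its rails, let go and still (contact force between the fingers and roll below 0.2 N and linear speed of roll below 0.03 m/s and angle between the z axis of roll and the x axis of rest, either way round below 0.15 rad and x of roll in the frame of rest between -0.06 and 0.06 m and y of roll in the frame of rest between -0.008 and 0.008 m and z of roll in the frame of rest between 0.058 and 0.072 m), for 0.2 s.
2. the roll lies on the holder's steel rails between the cones, let go and still, the tailstock not yet run in (contact force between the fingers and roll below 0.2 N and linear speed of roll below 0.03 m/s and angle between the z axis of roll and the y axis of dispenser, either way round below 0.1 rad and x of roll in the frame of dispenser between -0.006 and 0.006 m and z of roll in the frame of dispenser between 0.0785 and 0.0825 m and y of roll in the frame of dispenser between -0.045 and 0.018 m and value of joint tailstock below 0.045 m), for 0.2 s.
At the end, for the whole second after the job is handed in: The roll hangs on both cones, let go and still: its centre within 2 mm across and -1.5 to +2 mm in height of the line of the cones (so clear of the rails), its axis within 0.015 rad of that line, the tip of the tailstock's cone within 70.5 mm of the roll's centre and the tailstock at rest (contact force between the fingers and roll below 0.2 N and linear speed of roll below 0.02 m/s and distance between tail_tip and roll below 0.0705 m and velocity of joint tailstock between -0.01 and 0.01 m/s and angle between the z axis of roll and the y axis of dispenser, either way round below 0.015 rad and x of roll in the frame of dispenser between -0.002 and 0.002 m and z of roll in the frame of dispenser between 0.0835 and 0.087 m); the robot touches nothing.
It fails at once if the roll is squeezed by the cones with more than 60 N in all while the tailstock is being run in (beyond 0.03 m of its travel) (contact force between roll and dispenser above 60 N and value of joint tailstock above 0.03 m).
It fails at once if a bystander (mug, bowl, jar, can, soap bottle, spatula or spoon) is shifted by more than 40 mm (distance of any of mug, bowl, jar, can, soap, spatula, spoon from where it was at the start of the episode above 0.04 m).
It also fails if it takes over 61 s, if anything falls off the work surface, if the arm or the gripper's body presses on something with over 40 N, if the wrist force passes 120 N, or if a joint passes its speed limit or range.

### The arm

A 7-joint arm with a two-finger parallel gripper is mounted at the origin on the work surface. World frame = base frame: x ahead of the robot, y to its left, z up, the work surface at z = 0. Lengths are in m, angles in rad, forces in N, time in s.
With the tool pointing down it reaches from about 0.425 to 0.875 m from the base axis. Payload 4.7 kg.
Tool frame: the origin (TCP) lies midway between the tips of the shut fingers; the grasp point (between the pads) lies 19 mm behind it; z points along the fingers, y is the line along which they close (so a half turn about z gives the same grasp; the last joint's range is limited). The gripper opens to 87 mm and grips with 3 to 60 N. Pads are 19 mm wide; open, the fingers measure 117 mm over their backs; the gripper's body (75 mm by 190 mm) begins 51 mm behind the grasp point.
Start: joints at [1.311, 0.321, -0.07, 1.45, 0.023, 1.371, -0.057], TCP at [0.176, -0.626, 0.223] pointing down, gripper open.
Joint ranges: [-2.86, 2.86], [-0.3, 2.09], [-1.38, 1.24], [0.06, 2.45], [-1.56, 4.7], [0.09, 2.05], [-2.69, 2.69]. Speed limits (rad/s): [2.57, 2.57, 3.14, 3.14, 3.14, 3.14, 3.14].

### API

Orientations are given as a rotation vector (axis times angle).
In Python, from bench import ctrl gives the robot as it stands. The module is installed in compiled form; this text tells all that it offers.
- The arm moves only by the tool carry_out, never from a script. Its argument "steps" is a list of rows, each a list of 7 numbers: the turn, a rotation vector about the world's x, y, z in degrees, then the shift along the world's x, y, z in cm, then the opening, from 0 (shut) to 1 (fully open). A call has 1 to 12 rows; each row is the pose to reach, as a shift and turn from the pose commanded when the call began; what a row does not reach only later rows make up. A row lasts 1/10 s, in which the tool goes at most 50 mm and 8.59 degrees, less where a joint would pass 70% of its speed; a pose out of reach is approached as far as the arm can. A call with a gripper value outside its range is refused whole. The fingers move at their own pace and stop on an object; "squeeze" is the grip in N (left out, the last holds). Time passes only in rows, so rows that repeat a pose let the fingers close. It gives the time, the measured TCP pose, the force, the opening and the grip force at its end, in the units of the state.
- ctrl.get_state(): the state, without advancing time (a new reading comes with each control period).
- ctrl.get_image(name): name is "scene" or "top" or "wrist"; returns a dict with "pixels" (400x640x3 uint8, red, green, blue), "camera_matrix" (3x3 intrinsics, pixels), "cam_to_world" (4x4, takes a point from camera to world coordinates); the wrist camera has in their place "T_tool_cam" (4x4, takes a point from camera to tool coordinates, whose origin is the TCP and whose axes are the flange's). Camera axes: x right, y down, z forward; pixel columns grow to the right and rows downward; lengths in m; the calibration is good to about 2 mm. A picture is of the moment at which its call begins: read the wrist's pose just before it. There is no depth.
- ctrl.close_job(): hands the job in; it is judged then, once.
The state is a dict: "time": time; "joint_positions": joint angles; "qd": joint speeds; "joint_torque": joint torques, N m; "position": TCP position; "tool_rot": TCP orientation; "ft_force": force on the tool from outside, world axes, zero at the start; "torque": the same for the moment, N m; "grip_width": opening from 0.0 (shut) to 1.0 (fully open); "grip_force": force on a finger pad.
Only numpy, scipy, OpenCV 4.12 (cv2) and the standard library are available. Lean on these libraries where they do the work, as an engineer would, in place of code of your own. Each camera call takes 0.05 s, during which the arm holds its last target. There are 200 camera calls.

## Working session

There is one attempt and no reset: what is moved stays moved. The work goes in short steps, Python scripts to look and compute and a tool call to move; the robot and the scene stay as the last step left them, time stands still between calls to the robot, and variables do not carry over. Pictures are saved under pics/ and viewed, at most 10 in all, crops included, and the job is handed in when it is done.

Besides the shell and the picture viewer there is one more tool, called by a JSON object that holds its "api" and its "payload". carry_out: Moves the arm, as the interface text tells. Its arguments: {"type":"object","properties":{"steps":{"type":"array","items":{"type":"array","items":{"type":"number"}}},"squeeze":{"type":"number"}},"required":["steps"]}

```bash
mkdir -p pics; cat > h.py <<'E'
import numpy as np, cv2
from bench import ctrl
from scipy.spatial.transform import Rotation as R
def grab(name,fn=None):
    st=ctrl.get_state(); im=ctrl.get_image(name)
    p=im["pixels"]; 
    if fn: cv2.imwrite("pics/"+fn,p[:,:,::-1])
    np.savez("pics/"+(fn or name)+".npz",**{k:np.array(v) for k,v in im.items()},pos=st["position"],rot=st["tool_rot"])
    return im,st
def load(fn): return np.load("pics/"+fn+".npz")
def ray(d,u,v,z):
    K=d["camera_matrix"];T=d["cam_to_world"]
    r=T[:3,:3]@np.linalg.inv(K)@np.array([u,v,1.]);o=T[:3,3]
    return o+r*(z-o[2])/r[2]
def proj(d,P):
    K=d["camera_matrix"];T=np.linalg.inv(d["cam_to_world"])
    c=T[:3,:3]@np.array(P)+T[:3,3];q=K@c;return q[:2]/q[2]
E
python3 - <<'E'
from h import *
a,s=grab("scene","scene1.png");b,_=grab("top","top1.png")
print(s); print(a["cam_to_world"],b["cam_to_world"],b["camera_matrix"])
E
```

```text
{'time': 0.0, 'joint_positions': array([ 1.31108522,  0.32180078, -0.07007779,  1.45170188,  0.02257766,
        1.37079253, -0.05690391]), 'qd': array([ 0.00114656,  0.00021084, -0.00015756,  0.00012206, -0.00050486,
        0.00261232, -0.00091864]), 'joint_torque': array([ 1.17017862e-03, -4.91285348e+01, -4.03574500e-01, -3.12524235e+01,
       -6.42375438e-02,  4.35809931e-02,  1.84777609e-04]), 'position': array([ 0.17556372, -0.62525386,  0.22146239]), 'tool_rot': array([-3.11032573e+00, -4.28527062e-01,  5.35075306e-04]), 'ft_force': array([-0.29673349,  1.10107268, -0.36028628]), 'torque': array([ 0.07117565,  0.00317888, -0.04016285]), 'grip_force': 0.0, 'grip_width': 0.999001501829113}
[[-0.31226226  0.66140823 -0.68193213  1.55649727]
 [ 0.94998889  0.21463751 -0.22683     0.3384674 ]
 [-0.00365901 -0.71865839 -0.69535367  1.15477037]
 [ 0.          0.          0.          1.        ]] [[ 1.70565791e-02 -9.94511486e-01  1.03227790e-01  4.31474044e-01]
 [-9.99854301e-01 -1.70346251e-02  1.09431435e-03  1.42632940e-02]
 [ 6.70138518e-04 -1.03231415e-01 -9.94657140e-01  1.45443554e+00]
 [ 0.00000000e+00  0.00000000e+00  0.00000000e+00  1.00000000e+00]] [[507.89443338   0.         311.5686977 ]
 [  0.         507.89443338 206.37495989]
 [  0.           0.           1.        ]]
```

View pics/top1.png

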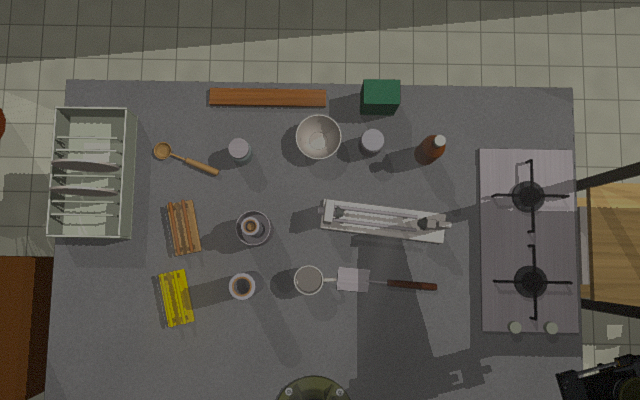

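View pics/scene1.png

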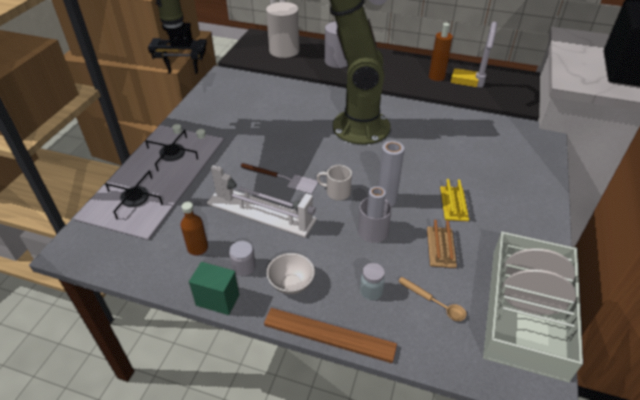

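Top view: the wooden rest is at (183,228), and its yellow look-alike at (176,298). The foil roll in the pot is at (252,228). A free-standing, taller roll at (242,286) is the look-alike. The holder runs from (323,215) to (448,230), with the headstock at the left (328,212) and the tailstock at the right (430,224). The smaller roll, in the pot, fits the description. I'll confirm this in a crop.

```bash
python3 - <<'E'
from h import *
t=cv2.imread("pics/top1.png");s=cv2.imread("pics/scene1.png")
a=cv2.resize(t[190:335,145:305],(400,362),interpolation=cv2.INTER_CUBIC)  # x2.5
c=cv2.resize(s[130:275,330:490],(400,362),interpolation=cv2.INTER_CUBIC)
b=cv2.resize(t[190:250,310:460],(800,320)[:2],interpolation=cv2.INTER_CUBIC)[:238*2]
b=cv2.resize(t[192:248,310:460],None,fx=4.2,fy=4.2,interpolation=cv2.INTER_CUBIC)
o=np.zeros((598,800,3),np.uint8);o[:362,:400]=a;o[:362,400:]=c;o[363:363+235,:630]=b[:235]
o=np.clip(o*1.4,0,255).astype(np.uint8)
cv2.imwrite("pics/crop1.png",o)
E
```

```text
(no output)
```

View pics/crop1.png

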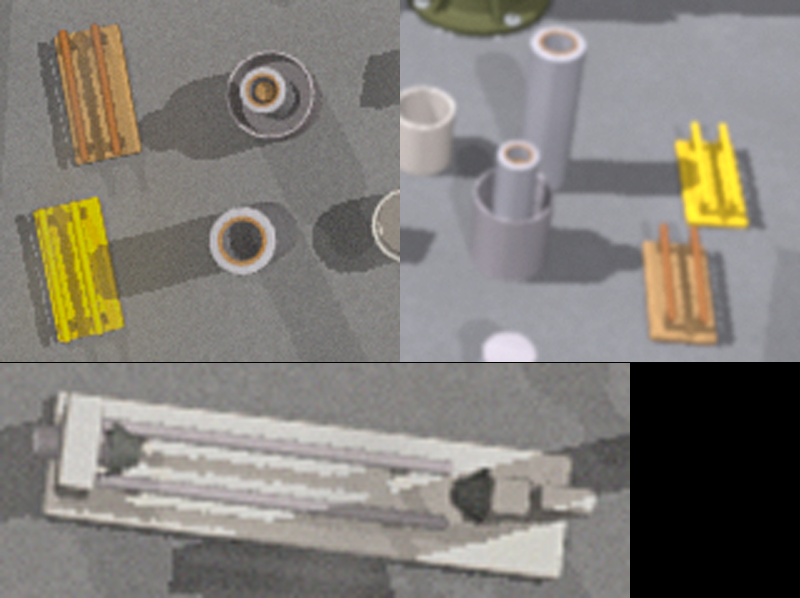

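```bash
cat > fit.py <<'E'
from h import *
from scipy.optimize import least_squares
d=load("top1.png")
A=lambda x,y:(145+(x+.5)/2.5-.5,190+(y+.5)/2.484-.5)
B=lambda x,y:(310+(x+.5)/4.2-.5,192+(y-363+.5)/4.2-.5)
pot=ray(d,*A(271,94),.105);top=ray(d,*A(264,90),.168);big=ray(d,*A(242,240),.2)
print("pot",pot,"roll top",top,"big",big)
def fit(obs,x0):
    def f(p):
        c,s=np.cos(p[2]),np.sin(p[2])
        return np.concatenate([proj(d,[p[0]+c*m[0]-s*m[1],p[1]+s*m[0]+c*m[1],m[2]])-np.array(q) for m,q in obs])
    r=least_squares(f,x0,loss="soft_l1");print(r.x,np.round(r.fun,1));return r.x
# rest: +x either way
obs=[((.075,.018,.044),A(62,32)),((-.075,.018,.044),A(84,162)),((.075,-.018,.044),A(97,27)),((-.075,-.018,.044),A(121,152)),((.075,-.0375,.012),A(118,25)),((-.075,-.0375,.012),A(139,152))]
fit(obs,[.4,.38,.1])
# dispenser: +y = image left = world +y
obs=[((.018,.115,.06),B(103,424)),((.018,-.12,.06),B(450,467)),((-.018,.115,.06),B(97,481)),((-.018,-.12,.06),B(445,523)),
((.0425,-.208,.014),B(570,457)),((-.0425,-.208,.014),B(560,577)),((-.0425,.145,.014),B(45,513)),
((.03,.115,.118),B(103,400)),((-.03,.115,.118),B(97,488))]
x=fit(obs,[.4,-.1,0])
fin=ray(d,*B(568,500),.138);print("fin",fin)
c,s=np.cos(x[2]),np.sin(x[2]);print("fin in disp",np.array([[c,s],[-s,c]])@(fin[:2]-x[:2]))
st=ctrl.get_state()
im=np.load("pics/top1.png.npz")
Rt=R.from_rotvec(st["tool_rot"]).as_matrix();print(Rt)
for o,n in((.18,'mug'),):pass
for n,u,v,z in(("mug",308,280,.085),("bowl",319,137,.055),("soap",437,141,.18),("jar",372,141,.09),("can",239,148,.085)): print(n,ray(d,u,v,z))
E
python3 fit.py
```

```text
pot [0.51226703 0.17025626 0.105     ] roll top [0.5124605  0.17019146 0.168     ] big [0.36240487 0.18344738 0.2       ]
[0.51355327 0.37857085 0.21445811] [ 0.3 -0.5  0.6  0.1 -1.  -1.  -1.4  1.6  0.1 -0.2  0.9  0.3]
[ 0.54740274 -0.15621816 -0.10596171] [-1.   0.1  1.1  0.3 -1.1 -0.5  1.  -0.1  0.8 -0.7  0.3  0.4 -0.9  0.4
  0.5 -0.9 -0.8  0.6]
fin [ 0.52739434 -0.33116325  0.138     ]
fin in disp [-0.00139337 -0.17608003]
[[ 9.62752134e-01  2.70385005e-01 -5.26292130e-04]
 [ 2.70385505e-01 -9.62750861e-01  1.56792253e-03]
 [-8.27454598e-05 -1.65182253e-03 -9.99998632e-01]]
mug [0.37578421 0.02192735 0.085     ]
bowl [ 0.77303273 -0.00173322  0.055     ]
soap [ 0.73728966 -0.30218872  0.18      ]
jar [ 0.75582239 -0.14658366  0.09      ]
can [0.7311612  0.21756034 0.085     ]
```

The crop confirms the choice: the smaller roll is in the pot, at (252,228), with the larger one free-standing beside it. The wooden rest is the brown one. I'll grasp the roll from the side with a 60° tilt, so it can be laid down afterwards.

```bash
cat >> h.py <<'E'
def axes(z,y):
    z=np.array(z,float);z/=np.linalg.norm(z);y=np.array(y,float);y-=z*(y@z);y/=np.linalg.norm(y)
    return np.column_stack([np.cross(y,z),y,z])
def cmd(P,z,y,st=None):
    st=st or ctrl.get_state();R0=R.from_rotvec(st["tool_rot"])
    best=None
    for s in(1,-1):
        r=(R.from_matrix(axes(z,s*np.array(y,float)))*R0.inv()).as_rotvec(degrees=True)
        print("turn",np.round(r,1),"|",round(np.linalg.norm(r),1),"shift cm",np.round((np.array(P)-st["position"])*100,2))
E
python3 - <<'E'
from h import *
t=np.array([0,.866,-.5]);G=np.array([.512,.170,.138])
cmd(G-.10*t,t,[1,0,0])
E
```

```text
turn [ 51.  -38.8  67. ] | 92.7 shift cm [33.64 70.88 -3.36]
turn [ 41.3  54.7 -94.6] | 116.9 shift cm [33.64 70.88 -3.36]
```

{"api": "carry_out", "payload": {"steps": [[0,0,8,4,8,3,1],[0,0,16,8,16,5,1],[3,-3,24,12,24,6,1],[8,-7,32,16,32,6,1],[14,-12,40,20,40,6,1],[22,-18,47,23,48,6,1],[30,-24,53,26,55,5,1],[38,-29,58,29,61,4,1],[44,-33,62,31,66,2,1],[48,-36,65,33,70,0,1],[51,-38.8,67,33.6,70.9,-2,1],[51,-38.8,67,33.6,70.9,-3.4,1]]}}

```text
time: 1.3
position: [0.4306, -0.0912, 0.2365]
tool_rot: [-1.581, -1.581, -0.92]
ft_force: [0.5, -1.6, -0.4]
grip_width: 1.001
grip_force: 0.0
```

```bash
python3 - <<'E'
from h import *
t=np.array([0,.866,-.5]);G=np.array([.512,.170,.138])
s=ctrl.get_state();print(s["joint_positions"].round(2),s["qd"].round(2),s["position"])
cmd(G-.10*t,t,[1,0,0])
E
```

```text
[ 1.1   0.38 -0.45  1.77 -0.64  1.72  0.75] [-0.42  0.49 -0.41  0.25 -0.45 -0.36  0.26] [ 0.43064594 -0.09124064  0.23645711]
turn [-0.2  0.1  0.1] | 0.3 shift cm [ 8.14 17.46 -4.85]
turn [  -0.2 -156.    89.6] | 179.9 shift cm [ 8.14 17.46 -4.85]
```

{"api": "carry_out", "payload": {"steps": [[0,0,0,0,0,0,1],[0,0,0,0,0,0,1]]}}

```text
time: 1.5
position: [0.4297, -0.091, 0.2368]
tool_rot: [-1.581, -1.583, -0.915]
ft_force: [-0.2, -0.2, 0.1]
grip_width: 0.998
grip_force: 0.0
```

```bash
python3 - <<'E'
from h import *
t=np.array([0,.866,-.5]);G=np.array([.512,.170,.138])
s=ctrl.get_state();print(s["joint_positions"].round(2),s["qd"].round(2),s["position"])
cmd(G-.10*t,t,[1,0,0])
E
```

```text
[ 1.1   0.38 -0.45  1.77 -0.64  1.72  0.75] [ 0.03 -0.03  0.04 -0.03  0.    0.   -0.  ] [ 0.42972675 -0.09096522  0.23680725]
turn [-0.1 -0.  -0.1] | 0.1 shift cm [ 8.23 17.44 -4.88]
turn [ 1.00e-01 -1.56e+02  8.98e+01] | 180.0 shift cm [ 8.23 17.44 -4.88]
```

{"api": "carry_out", "payload": {"steps": [[0,0,0,2,4,0,1],[0,0,0,4,8,-1,1],[0,0,0,6,12,-3,1],[0,0,0,8,16,-4.5,1],[0,0,0,8.2,17.4,-4.9,1],[0,0,0,8.2,17.4,-4.9,1],[0,0,0,8.2,17.4,-4.9,1]]}}

```text
time: 2.2
position: [0.5125, 0.0796, 0.1887]
tool_rot: [-1.588, -1.584, -0.917]
ft_force: [0.6, -2.0, -0.2]
grip_width: 1.0
grip_force: 0.0
```

```bash
python3 - <<'E'
from h import *
t=np.array([0,.866,-.5]);G=np.array([.512,.170,.138])
cmd(G-.10*t,t,[1,0,0])
im,s=grab("wrist","w1.png");T=np.array(im["T_tool_cam"]);print(T)
X=np.eye(4);X[:3,:3]=R.from_rotvec(s["tool_rot"]).as_matrix();X[:3,3]=s["position"]
d=dict(camera_matrix=im["camera_matrix"],cam_to_world=X@T)
for p in([.512,.17,.168],[.488,.17,.168],[.536,.17,.168],[.512,.17,.105],[.465,.17,.105],[.559,.17,.105]):print(p,proj(d,p).round(0))
E
```

```text
turn [0.1 0.1 0.2] | 0.3 shift cm [-0.05  0.38 -0.07]
turn [  -0.4 -155.8   90.1] | 180.0 shift cm [-0.05  0.38 -0.07]
[[-6.66418457e-04 -9.66109014e-01 -2.58133548e-01  6.88688538e-02]
 [ 9.99999619e-01 -4.98234856e-04 -7.16950659e-04 -7.89721267e-04]
 [ 5.64041363e-04 -2.58133927e-01  9.66108978e-01 -1.62994412e-01]
 [ 0.00000000e+00  0.00000000e+00  0.00000000e+00  1.00000000e+00]]
[0.512, 0.17, 0.168] [317. 174.]
[0.488, 0.17, 0.168] [290. 174.]
[0.536, 0.17, 0.168] [344. 174.]
[0.512, 0.17, 0.105] [317. 221.]
[0.465, 0.17, 0.105] [272. 221.]
[0.559, 0.17, 0.105] [362. 221.]
```

View pics/w1.png

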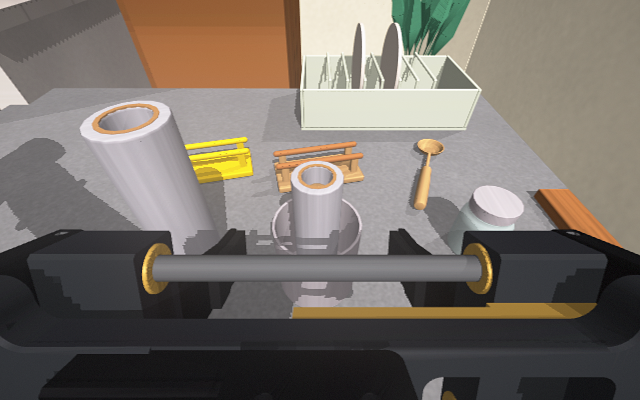

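Wrist view: the roll's top is at (317,175), within about a pixel of the prediction. The rest is behind it at (318,165). The fingers are clear of the big roll. Approaching and gripping.

{"api": "carry_out", "payload": {"steps": [[0,0,0,0,3,-1.7,1],[0,0,0,0,6,-3.4,1],[0,0,0,0,9,-5.1,1],[0,0,0,0,10.5,-6,1],[0,0,0,0,10.5,-6,1],[0,0,0,0,10.5,-6,0.4],[0,0,0,0,10.5,-6,0.4],[0,0,0,0,10.5,-6,0.4],[0,0,0,0,10.5,-6,0.4],[0,0,0,0,10.5,-6,0.4]], "squeeze": 45}}

```text
time: 3.25
position: [0.5125, 0.1865, 0.1287]
tool_rot: [-1.585, -1.584, -0.917]
ft_force: [-0.0, -0.2, 1.2]
grip_width: 0.631
grip_force: 0.0
```

{"api": "carry_out", "payload": {"steps": [[0,0,0,0,0,0,0.4],[0,0,0,0,0,0,0.4],[0,0,0,0,0,0,0.4]]}}

```text
time: 3.55
position: [0.5123, 0.187, 0.1286]
tool_rot: [-1.584, -1.584, -0.917]
ft_force: [0.4, -0.5, 1.1]
grip_width: 0.532
grip_force: 45.0
```

{"api": "carry_out", "payload": {"steps": [[0,0,0,0,0,1,0.4],[0,0,0,0,0,3,0.4],[0,0,0,0,0,5,0.4],[0,0,0,0,0,7,0.4],[0,0,0,0,0,9,0.4],[0,0,0,0,0,11,0.4],[0,0,0,0,0,13,0.4],[0,0,0,0,0,15,0.4],[0,0,0,0,0,17,0.4],[0,0,0,0,0,18,0.4],[0,0,0,0,0,18,0.4],[0,0,0,0,0,18,0.4]]}}

```text
time: 4.75
position: [0.5116, 0.187, 0.3076]
tool_rot: [-1.585, -1.584, -0.915]
ft_force: [0.3, 0.1, -2.2]
grip_width: 0.532
grip_force: 45.0
```

```bash
python3 - <<'E'
from h import *
s=ctrl.get_state();print(s["joint_positions"].round(2),s["position"],s["ft_force"].round(1),s["grip_width"],s["grip_force"])
# roll in tool frame: centre = grasp - 0.050 * u
d=np.array([np.cos(.2145),np.sin(.2145),0]);rest=np.array([.5136,.3786,0])
z=np.array([0,0,1.]);t=-.5*d-.866*z; yax=np.cross(z,d)
for h in(.16,.068):
    Gr=rest+[0,0,h]+.050*d
    print(Gr+.019*t);cmd(Gr+.019*t,t,yax)
E
```

```text
[ 0.83  0.19 -0.68  1.86 -0.92  1.44  0.42] [0.51160283 0.18699033 0.30760388] [ 0.3  0.1 -2.2] 0.5321377914592853 44.95434409318335
[0.55317186 0.38722079 0.143546  ]
turn [-21.5 -26.6  99.7] | 105.4 shift cm [  4.16  20.02 -16.41]
turn [-74.6  60.2 -60.2] | 113.1 shift cm [  4.16  20.02 -16.41]
[0.55317186 0.38722079 0.051546  ]
turn [-21.5 -26.6  99.7] | 105.4 shift cm [  4.16  20.02 -25.61]
turn [-74.6  60.2 -60.2] | 113.1 shift cm [  4.16  20.02 -25.61]
```

{"api": "carry_out", "payload": {"steps": [[-8,0,0,0,0,1,0.4],[-16,0,0,0,0,2,0.4],[-24,0,0,0,0,2,0.4],[-32,0,0,0,0,2,0.4],[-40,0,0,0,0,2,0.4],[-48,0,0,0,0,2,0.4],[-56,0,0,0,0,2,0.4],[-64,0,0,0,0,2,0.4],[-72,0,0,0,0,2,0.4],[-80,0,0,0,0,2,0.4],[-88,0,0,0,0,2,0.4],[-90,0,0,0,0,2,0.4]]}}

```text
time: 5.95
position: [0.5101, 0.191, 0.3245]
tool_rot: [1.916, 1.939, -0.522]
ft_force: [-0.1, 1.5, -3.9]
grip_width: 0.533
grip_force: 45.0
```

{"api": "carry_out", "payload": {"steps": [[0,0,-7,0,2,0,0.4],[0,0,-14,0,4,0,0.4],[0,0,-21,1,6,0,0.4],[0,0,-28,1,8,0,0.4],[0,0,-35,2,10,-2,0.4],[0,0,-42,2,12,-4,0.4],[0,0,-49,3,14,-6,0.4],[0,0,-56,3,16,-7,0.4],[0,0,-63,4,18,-8,0.4],[0,0,-70,4,20,-9,0.4],[0,0,-77,4,20,-10,0.4],[0,0,-77.7,4,20,-10,0.4]]}}

```text
time: 7.15
position: [0.554, 0.3837, 0.2258]
tool_rot: [2.964, 0.312, -0.797]
ft_force: [1.1, 0.4, -2.1]
grip_width: 0.533
grip_force: 45.0
```

```bash
python3 - <<'E'
from h import *
s=ctrl.get_state();print(s["joint_positions"].round(2),s["position"],s["ft_force"].round(1),s["grip_width"],s["grip_force"])
print(R.from_rotvec(s["tool_rot"]).as_matrix().round(3))
d=np.array([np.cos(.2145),np.sin(.2145),0]);rest=np.array([.5136,.3786,0])
z=np.array([0,0,1.]);t=-.5*d-.866*z; yax=np.cross(z,d)
for h in(.12,.068):
    Gr=rest+[0,0,h]+.050*d
    print(Gr+.019*t);cmd(Gr+.019*t,t,yax)
im,_=grab("scene","s2.png");im,s=grab("top","t2.png")
o=np.zeros((400,800,3),np.uint8)
o[:,:400]=cv2.resize(cv2.imread("pics/s2.png")[80:280,320:520],(400,400));o[:,400:]=cv2.resize(cv2.imread("pics/t2.png")[140:340,110:310],(400,400))
cv2.imwrite("pics/c2.png",o)
E
```

```text
[-0.52  0.8  -0.08  0.83 -0.14  2.   -1.98] [0.55400647 0.38373869 0.22584847] [ 1.1  0.4 -2.1] 0.5326897857607741 44.95621410066747
[[ 0.846  0.209 -0.49 ]
 [ 0.179 -0.978 -0.107]
 [-0.502  0.002 -0.865]]
[0.55317186 0.38722079 0.103546  ]
turn [ -88.   -19.1 -155.5] | 179.7 shift cm [ -0.08   0.35 -12.23]
turn [ 0.2 -0.1  0.2] | 0.3 shift cm [ -0.08   0.35 -12.23]
[0.55317186 0.38722079 0.051546  ]
turn [ -88.   -19.1 -155.5] | 179.7 shift cm [ -0.08   0.35 -17.43]
turn [ 0.2 -0.1  0.2] | 0.3 shift cm [ -0.08   0.35 -17.43]
```

View pics/c2.png

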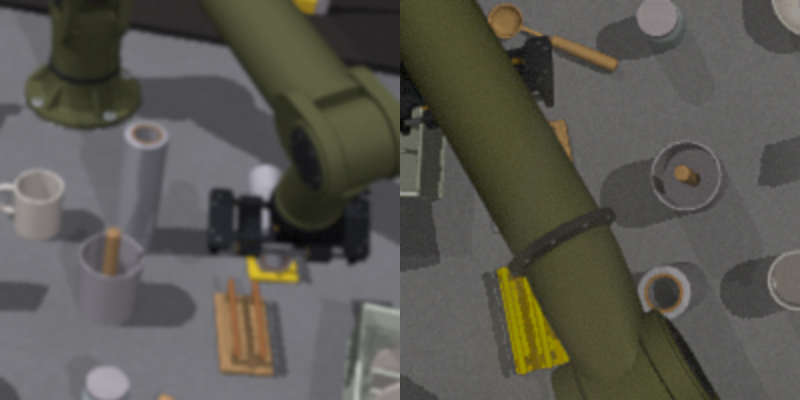

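{"api": "carry_out", "payload": {"steps": [[0,0,0,-0.1,0.3,-2,0.4],[0,0,0,-0.1,0.3,-5,0.4],[0,0,0,-0.1,0.3,-8,0.4],[0,0,0,-0.1,0.3,-11,0.4],[0,0,0,-0.1,0.3,-13,0.4],[0,0,0,-0.1,0.3,-14,0.4],[0,0,0,-0.1,0.3,-14,0.4]]}}

```text
time: 7.95
position: [0.5505, 0.3899, 0.0878]
tool_rot: [2.962, 0.323, -0.795]
ft_force: [-0.2, -0.2, -2.0]
grip_width: 0.531
grip_force: 45.0
```

```bash
python3 - <<'E'
from h import *
s=ctrl.get_state();print(s["joint_positions"].round(2),s["position"],s["ft_force"].round(1),s["torque"].round(2))
d=np.array([np.cos(.2145),np.sin(.2145),0]);rest=np.array([.5136,.3786,0])
z=np.array([0,0,1.]);t=-.5*d-.866*z; yax=np.cross(z,d)
for h in(.12,.065):
    Gr=rest+[0,0,h]+.050*d
    cmd(Gr+.019*t,t,yax)
im,_=grab("scene","s3.png")
cv2.imwrite("pics/c3.png",cv2.resize(cv2.imread("pics/s3.png")[150:290,390:510],(600,700))[:600])
E
```

```text
[-0.52  0.87 -0.08  0.99 -0.12  1.78 -1.94] [0.55053814 0.38993369 0.08784729] [-0.2 -0.2 -2. ] [ 0.23 -0.89 -0.02]
turn [ 87.9  19.4 155.7] | 179.9 shift cm [ 0.26 -0.27  1.57]
turn [ 0.1 -0.  -0.2] | 0.2 shift cm [ 0.26 -0.27  1.57]
turn [ 87.9  19.4 155.7] | 179.9 shift cm [ 0.26 -0.27 -3.93]
turn [ 0.1 -0.  -0.2] | 0.2 shift cm [ 0.26 -0.27 -3.93]
```

View pics/c3.png

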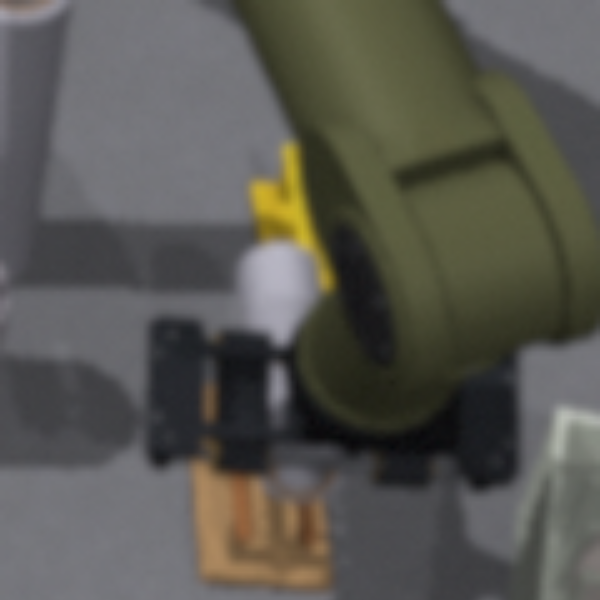

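Scene view: the roll is held about level, with its inner end near (445,204) and the wooden rest below the gripper. Lowering until I feel contact.

{"api": "carry_out", "payload": {"steps": [[0,0,0,0.2,-0.2,-1,0.4],[0,0,0,0.2,-0.2,-2,0.4],[0,0,0,0.2,-0.2,-2.8,0.4],[0,0,0,0.2,-0.2,-3.3,0.4],[0,0,0,0.2,-0.2,-3.3,0.4],[0,0,0,0.2,-0.2,-3.3,0.4]]}}

```text
time: 8.6
position: [0.553, 0.3881, 0.0555]
tool_rot: [2.963, 0.321, -0.794]
ft_force: [0.1, 1.2, -1.9]
grip_width: 0.529
grip_force: 45.0
```

```bash
python3 - <<'E'
from h import *
s=ctrl.get_state();print(s["position"],s["ft_force"].round(1),s["torque"].round(2))
grab("scene","s4.png")
d=load("s4.png")
dd=np.array([np.cos(.2145),np.sin(.2145),0])
T=R.from_rotvec(s["tool_rot"]).as_matrix();G=s["position"]-.019*T[:,2]
for k in(-.13,.03):
  for w in(.024,0,-.024):print(k,w,proj(d,G+k*dd+[0,0,w]).round(1))
i=cv2.imread("pics/s4.png")[150:290,390:510]
cv2.imwrite("pics/c4.png",cv2.resize(i,(500,583),interpolation=cv2.INTER_CUBIC))
E
```

```text
[0.55302528 0.38813769 0.05551281] [ 0.1  1.2 -1.9] [ 0.22 -1.02  0.02]
-0.13 0.024 [444.  205.4]
-0.13 0 [442.6 211.1]
-0.13 -0.024 [441.3 216.6]
0.03 0.024 [448.5 246.5]
0.03 0 [447.  252.2]
0.03 -0.024 [445.5 257.7]
```

View pics/c4.png

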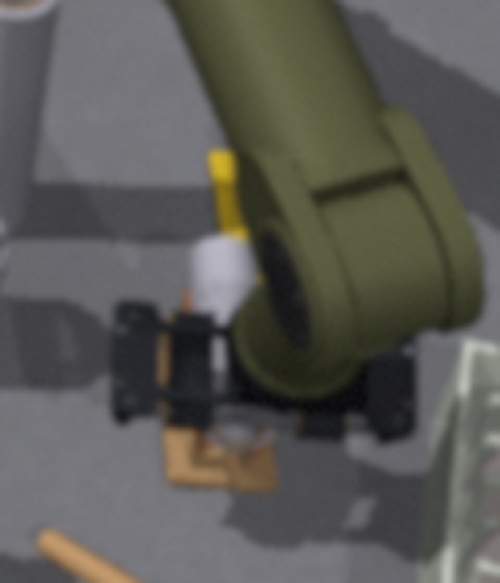

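The inner end sits at (444,207), matching the prediction, so the roll is level and about 7 mm above its bed.

{"api": "carry_out", "payload": {"steps": [[0,0,0,0,-0.1,-0.3,0.4],[0,0,0,0,-0.1,-0.5,0.4],[0,0,0,0,-0.1,-0.5,0.4],[0,0,0,0,-0.1,-0.5,0.4]]}}

```text
time: 9.05
position: [0.5531, 0.3872, 0.0507]
tool_rot: [2.964, 0.321, -0.793]
ft_force: [-0.1, 0.2, -1.8]
grip_width: 0.537
grip_force: 45.0
```

{"api": "carry_out", "payload": {"steps": [[0,0,0,0,0,-0.15,0.4],[0,0,0,0,0,-0.15,0.4],[0,0,0,0,0,-0.15,0.4]]}}

```text
time: 9.35
position: [0.553, 0.3876, 0.0502]
tool_rot: [2.965, 0.322, -0.793]
ft_force: [0.3, -0.0, 3.8]
grip_width: 0.531
grip_force: 45.0
```

Contact felt. Releasing and backing off along the tool axis.

{"api": "carry_out", "payload": {"steps": [[0,0,0,0,0,0,0.7],[0,0,0,0,0,0,0.8],[0,0,0,0,0,0,0.9],[0,0,0,0,0,0,0.9],[0,0,0,0,0,0,0.9],[0,0,0,1.5,0.3,3,0.9],[0,0,0,3,0.6,6,0.9],[0,0,0,4.5,1,9,0.9],[0,0,0,6,1.3,12,0.9],[0,0,0,6,1.3,12,0.9]]}}

```text
time: 10.35
position: [0.616, 0.4007, 0.1734]
tool_rot: [2.97, 0.321, -0.782]
ft_force: [0.9, -0.1, 0.4]
grip_width: 0.906
grip_force: 0.0
```

```bash
python3 - <<'E'
from h import *
s=ctrl.get_state();print(s["joint_positions"].round(2),s["position"])
d=np.array([np.cos(.2145),np.sin(.2145),0]);rest=np.array([.5136,.3786,0]);z=np.array([0,0,1.])
cmd(rest+[0,0,.16],-z,np.cross(z,d))
grab("scene","s5.png");im,s=grab("wrist","w5.png")
X=np.eye(4);X[:3,:3]=R.from_rotvec(s["tool_rot"]).as_matrix();X[:3,3]=s["position"]
D=dict(camera_matrix=im["camera_matrix"],cam_to_world=X@np.array(im["T_tool_cam"]))
sc=load("s5.png")
for q in(D,sc):
  for k in(-.08,.08):
    for w in(-.024,.024):print(k,w,proj(q,rest+[0,0,.065]+k*d+w*np.cross(z,d)).round(1))
a=cv2.imread("pics/w5.png");b=cv2.resize(cv2.imread("pics/s5.png")[170:290,380:520],None,fx=2,fy=1.6)
o=np.zeros((592,640,3),np.uint8);o[:400]=a;o[400:,:280]=b[:192];cv2.imwrite("pics/c5.png",o)
E
```

```text
[-0.51  1.   -0.07  0.59 -0.13  2.04 -1.95] [0.61599103 0.40070013 0.17340366]
turn [ 44.8   9.7 174. ] | 179.9 shift cm [-10.24  -2.21  -1.34]
turn [  6.2 -28.8  -0.1] | 29.5 shift cm [-10.24  -2.21  -1.34]
-0.08 -0.024 [333.8 264.3]
-0.08 0.024 [297.5 264.3]
0.08 -0.024 [341.2 168.1]
0.08 0.024 [289.5 168. ]
-0.08 -0.024 [433.8 212.1]
-0.08 0.024 [450.  213.2]
0.08 -0.024 [437.4 253.1]
0.08 0.024 [454.9 254.4]
```

View pics/c5.png

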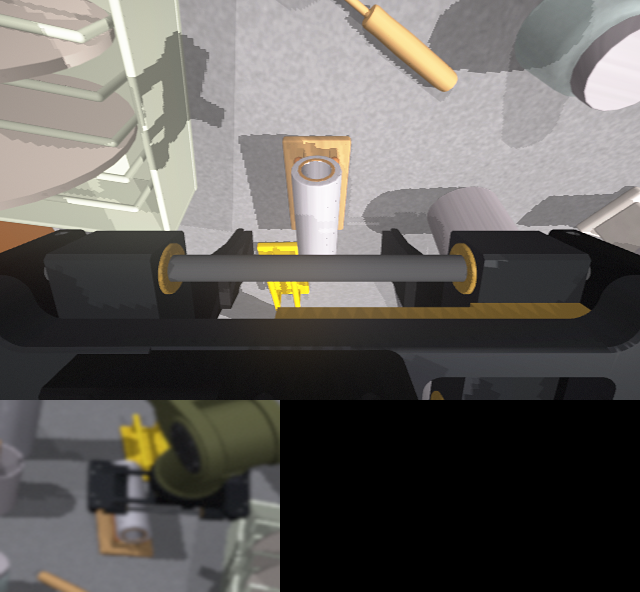

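Wrist view: the roll is bedded on the wooden rest. Its outer end is at (317,168), as predicted. Next I bring the tool upright over its middle.

{"api": "carry_out", "payload": {"steps": [[1.2,-6,0,-2,-0.4,0,0.9],[2.5,-12,0,-4,-0.9,0,0.9],[4,-18,0,-6,-1.3,0,0.9],[5,-24,0,-8,-1.8,0,0.9],[6.2,-28.8,-0.1,-10.2,-2.2,-1.3,0.9],[6.2,-28.8,-0.1,-10.2,-2.2,-1.3,0.9],[6.2,-28.8,-0.1,-10.2,-2.2,-1.3,0.9]]}}

```text
time: 11.15
position: [0.508, 0.3769, 0.1543]
tool_rot: [3.118, 0.337, -0.019]
ft_force: [0.5, 0.3, 0.1]
grip_width: 0.902
grip_force: 0.0
```

```bash
python3 - <<'E'
from h import *
s=ctrl.get_state();print(s["joint_positions"].round(2),s["position"])
d=np.array([np.cos(.2145),np.sin(.2145),0]);rest=np.array([.5136,.3786,0]);z=np.array([0,0,1.])
cmd(rest+[0,0,.050],-z,np.cross(z,d))
E
```

```text
[-0.62  0.33 -0.07  1.57  0.02  1.25 -2.05] [0.50798267 0.37685459 0.15432949]
turn [  1.    0.6 179.9] | 179.9 shift cm [  0.56   0.17 -10.43]
turn [ 0.4 -0.7 -0.1] | 0.8 shift cm [  0.56   0.17 -10.43]
```

{"api": "carry_out", "payload": {"steps": [[0.4,-0.7,0,0.5,0.2,-4,0.9],[0.4,-0.7,0,0.5,0.2,-7,0.9],[0.4,-0.7,0,0.5,0.2,-9.5,0.9],[0.4,-0.7,0,0.5,0.2,-10.4,0.9],[0.4,-0.7,0,0.5,0.2,-10.4,0.4],[0.4,-0.7,0,0.5,0.2,-10.4,0.4],[0.4,-0.7,0,0.5,0.2,-10.4,0.4],[0.4,-0.7,0,0.5,0.2,-10.4,0.4],[0.4,-0.7,0,0.5,0.2,-10.4,0.4],[0.4,-0.7,0,0.5,0.2,-10.4,0.4],[0.4,-0.7,0,0.5,0.2,-10.4,0.4]], "squeeze": 35}}

```text
time: 12.25
position: [0.5169, 0.3797, 0.0532]
tool_rot: [-3.122, -0.334, -0.009]
ft_force: [0.7, -2.1, 5.8]
grip_width: 0.535
grip_force: 35.0
```

```bash
python3 - <<'E'
from h import *
s=ctrl.get_state();print(s["joint_positions"].round(2),s["position"],s["grip_force"],s["grip_width"],s["ft_force"])
E
```

```text
[-0.62  0.43 -0.07  1.66  0.03  1.05 -2.06] [0.51693755 0.37967531 0.05319874] 35.004670350167544 0.5354201413634203 [ 0.67676806 -2.09360628  5.83496433]
```

{"api": "carry_out", "payload": {"steps": [[0,0,0,0,0,2,0.4],[0,0,0,0,0,5,0.4],[0,0,0,0,0,9,0.4],[0,0,0,0,0,13,0.4],[0,0,6,0.3,-4,16,0.4],[0,0,13,0.6,-8,17,0.4],[0,0,20,0.9,-12,17,0.4],[0,0,27,1.2,-16,17,0.4],[0,0,34,1.5,-20,17,0.4],[0,0,41,1.8,-24,17,0.4],[0,0,48,2.1,-28,17,0.4],[0,0,55,2.3,-32,17,0.4]]}}

```text
time: 13.45
position: [0.5386, 0.0589, 0.2213]
tool_rot: [-2.608, -1.744, -0.004]
ft_force: [-0.2, 0.2, -2.1]
grip_width: 0.532
grip_force: 35.0
```

{"api": "carry_out", "payload": {"steps": [[0,0,4,0.1,-4,0,0.4],[0,0,8,0.2,-8,0,0.4],[0,0,12,0.3,-12,0,0.4],[0,0,16.6,0.5,-16,0,0.4],[0,0,16.6,0.6,-20,0,0.4],[0,0,16.6,0.6,-23.4,0,0.4],[0,0,16.6,0.6,-23.4,0,0.4],[0,0,16.6,0.6,-23.4,0,0.4]]}}

```text
time: 14.25
position: [0.5446, -0.1743, 0.2211]
tool_rot: [-2.336, -2.092, -0.003]
ft_force: [0.5, 0.4, -3.1]
grip_width: 0.533
grip_force: 35.0
```

```bash
cat >> h.py <<'E'
def hold(p,x=(.5474,-.1562,-.106)):
    c,s=np.cos(x[2]),np.sin(x[2]);return np.array([x[0]+c*p[0]-s*p[1],x[1]+s*p[0]+c*p[1],p[2]])
hx=np.array([np.cos(-.106),np.sin(-.106),0])
E
python3 - <<'E'
from h import *
s=ctrl.get_state();print(s["joint_positions"].round(2),s["position"],s["grip_force"],s["grip_width"],s["ft_force"])
cmd(hold([0,-.018,.0692]),[0,0,-1],hx)
im,s=grab("wrist","w6.png")
X=np.eye(4);X[:3,:3]=R.from_rotvec(s["tool_rot"]).as_matrix();X[:3,3]=s["position"]
np.save("pics/w6X.npy",X@np.array(im["T_tool_cam"]))
D=dict(camera_matrix=im["camera_matrix"],cam_to_world=X@np.array(im["T_tool_cam"]))
a=cv2.imread("pics/w6.png")
for n,p in dict(railA=(.018,.115,.063),railA2=(.018,0.06,.063),railB=(-.018,.115,.063),railB2=(-.018,.06,.063),h1=(.03,.115,.118),h2=(-.03,.115,.118),b1=(.0425,.145,.014),b2=(-.0425,.145,.014)).items():
    q=proj(D,hold(p));print(n,q.round(1));cv2.circle(a,tuple(int(v) for v in q.round()),2,(0,0,255),-1)
cv2.imwrite("pics/w6o.png",a)
E
```

```text
[ 0.06  0.16  0.23  1.66 -0.04  1.33  0.19] [ 0.54456964 -0.17430256  0.22111552] 34.99166613035413 0.5333480911692294 [ 0.51195783  0.40493384 -3.11053535]
turn [-0.3 -0.1  0.2] | 0.4 shift cm [  0.09   0.02 -15.19]
turn [  -0.2    0.5 -179.8] | 179.8 shift cm [  0.09   0.02 -15.19]
railA [336.2  61.6]
railA2 [335.5 117.6]
railB [301.   61.8]
railB2 [301.9 117.8]
h1 [354.5  46.9]
h2 [282.9  47.3]
b1 [355.   42.8]
b2 [281.9  43.1]
```

View pics/w6o.png

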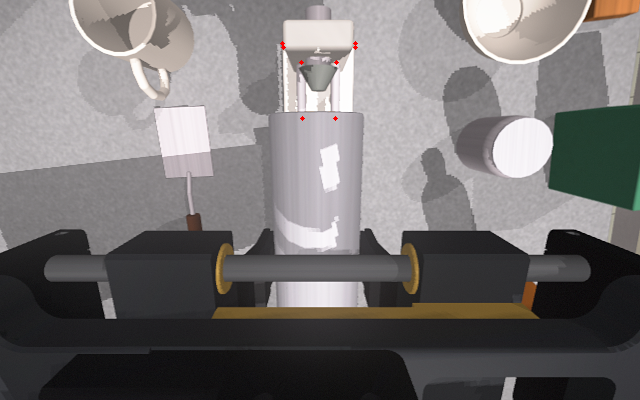

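Wrist view: the holder's rails and headstock edges (283–354, row 46) match the overlay. The head cone tip is near (318,91), and the roll's end at row 112.

```bash
python3 - <<'E'
from h import *
im=load("w6.png");D=dict(camera_matrix=im["camera_matrix"],cam_to_world=np.load("pics/w6X.npy"))
for y in(.071,.08,.088,.095):print("tip",y,[proj(D,hold([0,y,z]))[1].round(1) for z in(.078,.085,.092)])
for y in(.05,.06,.07):print("rollend",y,[proj(D,hold([0,y,.2329+w]))[1].round(1) for w in(-.024,0,.024)])
E
```

```text
tip 0.071 [np.float64(105.9), np.float64(105.3), np.float64(104.8)]
tip 0.08 [np.float64(96.4), np.float64(95.7), np.float64(94.9)]
tip 0.088 [np.float64(87.9), np.float64(87.0), np.float64(85.9)]
tip 0.095 [np.float64(80.4), np.float64(79.2), np.float64(78.0)]
rollend 0.05 [np.float64(127.1), np.float64(127.0), np.float64(126.8)]
rollend 0.06 [np.float64(109.2), np.float64(106.2), np.float64(102.0)]
rollend 0.07 [np.float64(90.8), np.float64(84.7), np.float64(76.1)]
```

{"api": "carry_out", "payload": {"steps": [[0,0,0,0.1,0,-3,0.4],[0,0,0,0.1,0,-7,0.4],[0,0,0,0.1,0,-11,0.4],[0,0,0,0.1,0,-13,0.4],[0,0,0,0.1,0,-13.8,0.4],[0,0,0,0.1,0,-13.8,0.4],[0,0,0,0.1,0,-13.8,0.4]]}}

```text
time: 15.0
position: [0.5474, -0.1734, 0.0854]
tool_rot: [-2.335, -2.098, -0.006]
ft_force: [0.6, 0.6, -2.8]
grip_width: 0.537
grip_force: 35.0
```

{"api": "carry_out", "payload": {"steps": [[0,0,0,-0.15,-0.1,-0.7,0.4],[0,0,0,-0.15,-0.1,-1.3,0.4],[0,0,0,-0.15,-0.1,-1.4,0.4],[0,0,0,-0.15,-0.1,-1.4,0.4]]}}

```text
time: 15.4
position: [0.5447, -0.175, 0.0701]
tool_rot: [-2.335, -2.096, -0.004]
ft_force: [-0.3, 0.2, -1.7]
grip_width: 0.529
grip_force: 35.0
```

{"api": "carry_out", "payload": {"steps": [[0,0,0,0,0,-0.1,0.4],[0,0,0,0,0,-0.2,0.4],[0,0,0,0,0,-0.2,0.4],[0,0,0,0,0,-0.2,0.4]]}}

```text
time: 15.8
position: [0.5453, -0.175, 0.0693]
tool_rot: [-2.336, -2.096, -0.005]
ft_force: [-0.9, 1.2, 5.2]
grip_width: 0.534
grip_force: 35.0
```

{"api": "carry_out", "payload": {"steps": [[0,0,0,0,0,0,0.7],[0,0,0,0,0,0,0.8],[0,0,0,0,0,0,0.9],[0,0,0,0,0,0,0.9],[0,0,0,0,0,0,0.9],[0,0,0,0,0,2,0.9],[0,0,0,0,0,6,0.9],[0,0,0,0,0,10,0.9],[0,0,0,-0.5,-3,13,0.9],[0,0,0,-1,-7,13,0.9],[0,0,0,-1.6,-11,13,0.9],[0,0,0,-1.9,-15,13,0.9]]}}

```text
time: 17.0
position: [0.5252, -0.3265, 0.1986]
tool_rot: [-2.335, -2.097, -0.004]
ft_force: [0.2, 0.3, -0.4]
grip_width: 0.899
grip_force: 0.0
```

{"api": "carry_out", "payload": {"steps": [[0,0,0,0,0,0,0.6],[0,0,0,0,-2,0,0.6],[0,0,0,0,-2,0,0.6]]}}

```text
time: 17.3
position: [0.5246, -0.3473, 0.1977]
tool_rot: [-2.338, -2.092, -0.001]
ft_force: [0.1, -0.1, -0.6]
grip_width: 0.708
grip_force: 0.0
```

```bash
python3 - <<'E'
from h import *
s=ctrl.get_state();print(s["joint_positions"].round(2),s["position"],s["grip_width"],s["ft_force"])
cmd(hold([0,-.176,.096]),[0,0,-1],hx)
im,s=grab("wrist","w7.png")
X=np.eye(4);X[:3,:3]=R.from_rotvec(s["tool_rot"]).as_matrix();X[:3,3]=s["position"]
np.save("pics/w7X.npy",X@np.array(im["T_tool_cam"]))
D=dict(camera_matrix=im["camera_matrix"],cam_to_world=X@np.array(im["T_tool_cam"]))
a=cv2.imread("pics/w7.png")
for p in [(x,y,.138) for x in(-.008,.008) for y in(-.193,-.159)]+[(x,y,.081) for x in(-.024,.024) for y in(-.102,.058)]+[(0,-.115,.092)]:
    q=proj(D,hold(p));print(p,q.round(1));cv2.circle(a,tuple(int(v) for v in q.round()),2,(0,0,255),-1)
cv2.imwrite("pics/w7o.png",a)
E
```

```text
[ 0.27  0.3   0.34  1.55 -0.1   1.32  0.51] [ 0.52462979 -0.34725549  0.1977089 ] 0.7079828448249126 [ 0.1381288  -0.10231925 -0.56356333]
turn [-0.2 -0.1  0.3] | 0.4 shift cm [  0.41   1.6  -10.17]
turn [  -0.2    0.3 -179.7] | 179.7 shift cm [  0.41   1.6  -10.17]
(-0.008, -0.193, 0.138) [311.2 215. ]
(-0.008, -0.159, 0.138) [310.7 173.3]
(0.008, -0.193, 0.138) [330.9 215. ]
(0.008, -0.159, 0.138) [331.3 173.3]
(-0.024, -0.102, 0.081) [294.2 102.3]
(-0.024, 0.058, 0.081) [ 289.1 -114.9]
(0.024, -0.102, 0.081) [346.3 102. ]
(0.024, 0.058, 0.081) [ 350.8 -115.4]
(0, -0.115, 0.092) [320.4 116.4]
```

View pics/w7o.png

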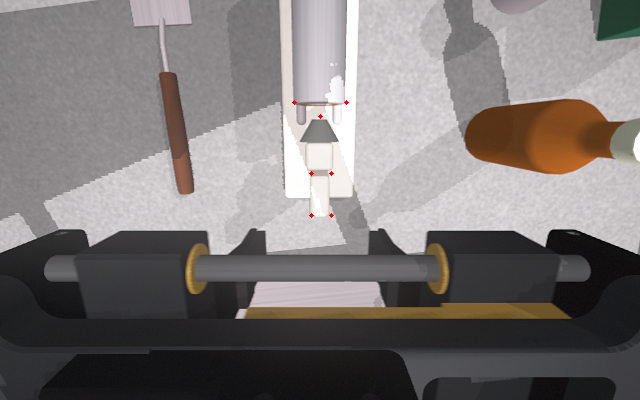

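Wrist view: the roll lies centred on the rails, its near end at row 102. The fin is at (311–329, 173–215), matching the overlay. Next I pinch the fin.

{"api": "carry_out", "payload": {"steps": [[0,0,0,0.3,1.6,-3,0.6],[0,0,0,0.3,1.6,-6,0.6],[0,0,0,0.3,1.6,-9,0.6],[0,0,0,0.3,1.6,-10.2,0.6],[0,0,0,0.3,1.6,-10.2,0.6],[0,0,0,0.3,1.6,-10.2,0.1],[0,0,0,0.3,1.6,-10.2,0.1],[0,0,0,0.3,1.6,-10.2,0.1],[0,0,0,0.3,1.6,-10.2,0.1],[0,0,0,0.3,1.6,-10.2,0.1],[0,0,0,0.3,1.6,-10.2,0.1],[0,0,0,0.3,1.6,-10.2,0.1]], "squeeze": 20}}

```text
time: 18.55
position: [0.5285, -0.329, 0.0964]
tool_rot: [-2.335, -2.096, -0.003]
ft_force: [-2.1, 0.3, 3.5]
grip_width: 0.184
grip_force: 20.0
```

{"api": "carry_out", "payload": {"steps": [[0,0,0,0,0,0,0.1],[0,0,0,0,0,0,0.1],[0,0,0,0,0,0,0.1]]}}

```text
time: 18.85
position: [0.5285, -0.329, 0.0964]
tool_rot: [-2.335, -2.096, -0.003]
ft_force: [-3.0, 1.4, 5.0]
grip_width: 0.185
grip_force: 20.0
```

{"api": "carry_out", "payload": {"steps": [[0,0,0,0.03,0.3,0,0.1],[0,0,0,0.06,0.6,0,0.1],[0,0,0,0.1,0.9,0,0.1],[0,0,0,0.13,1.2,0,0.1],[0,0,0,0.16,1.5,0,0.1],[0,0,0,0.19,1.8,0,0.1],[0,0,0,0.21,2,0,0.1],[0,0,0,0.21,2,0,0.1]]}}

```text
time: 19.65
position: [0.5305, -0.311, 0.0964]
tool_rot: [-2.338, -2.096, -0.001]
ft_force: [-1.9, -5.7, 3.3]
grip_width: 0.181
grip_force: 20.0
```

{"api": "carry_out", "payload": {"steps": [[0,0,0,0.03,0.3,0,0.1],[0,0,0,0.06,0.6,0,0.1],[0,0,0,0.1,0.9,0,0.1],[0,0,0,0.13,1.2,0,0.1],[0,0,0,0.16,1.5,0,0.1],[0,0,0,0.16,1.5,0,0.1]]}}

```text
time: 20.25
position: [0.5321, -0.2958, 0.0964]
tool_rot: [-2.338, -2.096, -0.001]
ft_force: [-1.5, -4.1, 4.4]
grip_width: 0.182
grip_force: 20.0
```

{"api": "carry_out", "payload": {"steps": [[0,0,0,0.03,0.3,0,0.1],[0,0,0,0.06,0.6,0,0.1],[0,0,0,0.1,0.9,0,0.1],[0,0,0,0.1,1,0,0.1],[0,0,0,0.1,1,0,0.1]]}}

```text
time: 20.75
position: [0.5332, -0.286, 0.0964]
tool_rot: [-2.338, -2.096, -0.001]
ft_force: [-2.1, -4.8, 3.8]
grip_width: 0.183
grip_force: 20.0
```

{"api": "carry_out", "payload": {"steps": [[0,0,0,0.02,0.2,0,0.1],[0,0,0,0.04,0.4,0,0.1],[0,0,0,0.06,0.6,0,0.1],[0,0,0,0.06,0.6,0,0.1]]}}

```text
time: 21.15
position: [0.5339, -0.28, 0.0964]
tool_rot: [-2.338, -2.096, -0.001]
ft_force: [-2.5, -4.3, 3.0]
grip_width: 0.181
grip_force: 20.0
```

{"api": "carry_out", "payload": {"steps": [[0,0,0,0.02,0.15,0,0.1],[0,0,0,0.03,0.3,0,0.1],[0,0,0,0.03,0.3,0,0.1]]}}

```text
time: 21.45
position: [0.5342, -0.2771, 0.0964]
tool_rot: [-2.338, -2.096, -0.001]
ft_force: [-1.4, -4.3, 3.2]
grip_width: 0.183
grip_force: 20.0
```

{"api": "carry_out", "payload": {"steps": [[0,0,0,0.02,0.15,0,0.1],[0,0,0,0.03,0.3,0,0.1],[0,0,0,0.03,0.3,0,0.1]]}}

```text
time: 21.75
position: [0.5345, -0.2741, 0.0964]
tool_rot: [-2.338, -2.097, -0.001]
ft_force: [-2.0, -6.3, 3.9]
grip_width: 0.177
grip_force: 20.0
```

{"api": "carry_out", "payload": {"steps": [[0,0,0,0.01,0.1,0,0.1],[0,0,0,0.02,0.2,0,0.1],[0,0,0,0.02,0.2,0,0.1]]}}

```text
time: 22.05
position: [0.5346, -0.2726, 0.0964]
tool_rot: [-2.339, -2.097, -0.001]
ft_force: [-0.7, -6.0, 2.0]
grip_width: 0.181
grip_force: 20.0
```

{"api": "carry_out", "payload": {"steps": [[0,0,0,0.01,0.1,0,0.1],[0,0,0,0.02,0.2,0,0.1],[0,0,0,0.02,0.2,0,0.1]]}}

```text
time: 22.35
position: [0.5349, -0.2707, 0.0964]
tool_rot: [-2.339, -2.096, -0.001]
ft_force: [-1.1, -6.6, 2.8]
grip_width: 0.183
grip_force: 20.0
```

{"api": "carry_out", "payload": {"steps": [[0,0,0,0.01,0.1,0,0.1],[0,0,0,0.01,0.1,0,0.1]]}}

```text
time: 22.55
position: [0.5349, -0.2698, 0.0964]
tool_rot: [-2.339, -2.096, -0.001]
ft_force: [-0.2, -6.8, 2.8]
grip_width: 0.18
grip_force: 20.0
```

{"api": "carry_out", "payload": {"steps": [[0,0,0,0.01,0.1,0,0.1],[0,0,0,0.02,0.2,0,0.1],[0,0,0,0.02,0.2,0,0.1]]}}

```text
time: 22.85
position: [0.5352, -0.2678, 0.0964]
tool_rot: [-2.339, -2.097, -0.001]
ft_force: [-1.7, -6.6, 1.9]
grip_width: 0.184
grip_force: 20.0
```

{"api": "carry_out", "payload": {"steps": [[0,0,0,0.01,0.1,0,0.1],[0,0,0,0.01,0.1,0,0.1]]}}

```text
time: 23.05
position: [0.5353, -0.2668, 0.0964]
tool_rot: [-2.339, -2.096, -0.001]
ft_force: [-1.0, -7.4, 3.3]
grip_width: 0.184
grip_force: 20.0
```

{"api": "carry_out", "payload": {"steps": [[0,0,0,0.01,0.1,0,0.1],[0,0,0,0.01,0.1,0,0.1]]}}

```text
time: 23.25
position: [0.5354, -0.2658, 0.0964]
tool_rot: [-2.339, -2.096, -0.001]
ft_force: [-0.3, -6.8, 2.9]
grip_width: 0.186
grip_force: 20.0
```

{"api": "carry_out", "payload": {"steps": [[0,0,0,0.01,0.1,0,0.1],[0,0,0,0.01,0.1,0,0.1]]}}

```text
time: 23.45
position: [0.5355, -0.2649, 0.0964]
tool_rot: [-2.339, -2.096, -0.001]
ft_force: [-1.1, -7.1, 2.6]
grip_width: 0.186
grip_force: 20.0
```

{"api": "carry_out", "payload": {"steps": [[0,0,0,0.01,0.1,0,0.1],[0,0,0,0.01,0.1,0,0.1]]}}

```text
time: 23.65
position: [0.5356, -0.264, 0.0964]
tool_rot: [-2.339, -2.097, -0.001]
ft_force: [-0.7, -7.5, 2.5]
grip_width: 0.185
grip_force: 20.0
```

{"api": "carry_out", "payload": {"steps": [[0,0,0,0.01,0.1,0,0.1],[0,0,0,0.01,0.1,0,0.1]]}}

```text
time: 23.85
position: [0.5357, -0.2633, 0.0964]
tool_rot: [2.34, 2.096, 0.0]
ft_force: [-0.2, -7.1, 1.9]
grip_width: 0.183
grip_force: 20.0
```

{"api": "carry_out", "payload": {"steps": [[0,0,0,0.01,0.1,0,0.1],[0,0,0,0.01,0.1,0,0.1]]}}

```text
time: 24.05
position: [0.5357, -0.263, 0.0964]
tool_rot: [2.339, 2.095, -0.001]
ft_force: [0.2, -9.2, 0.8]
grip_width: 0.189
grip_force: 20.0
```

{"api": "carry_out", "payload": {"steps": [[0,0,0,0.01,0.1,0,0.1],[0,0,0,0.01,0.1,0,0.1]]}}

```text
time: 24.25
position: [0.5357, -0.2628, 0.0964]
tool_rot: [2.339, 2.094, -0.001]
ft_force: [0.2, -10.1, 0.9]
grip_width: 0.183
grip_force: 20.0
```

{"api": "carry_out", "payload": {"steps": [[0,0,0,0.01,0.1,0,0.1],[0,0,0,0.01,0.1,0,0.1]]}}

```text
time: 24.45
position: [0.5357, -0.2626, 0.0964]
tool_rot: [2.339, 2.093, -0.002]
ft_force: [-0.3, -11.3, -0.6]
grip_width: 0.189
grip_force: 20.0
```

{"api": "carry_out", "payload": {"steps": [[0,0,0,0.01,0.1,0,0.1],[0,0,0,0.02,0.2,0,0.1],[0,0,0,0.02,0.2,0,0.1]]}}

```text
time: 24.75
position: [0.5357, -0.2624, 0.0964]
tool_rot: [2.338, 2.091, -0.005]
ft_force: [0.1, -14.7, -1.2]
grip_width: 0.188
grip_force: 20.0
```

```bash
python3 - <<'E'
from h import *
s=ctrl.get_state();print(s["position"],s["ft_force"].round(1),s["qd"].round(3))
im,s=grab("wrist","w8.png")
X=np.eye(4);X[:3,:3]=R.from_rotvec(s["tool_rot"]).as_matrix();X[:3,3]=s["position"]
D=dict(camera_matrix=im["camera_matrix"],cam_to_world=X@np.array(im["T_tool_cam"]));np.save("pics/w8X.npy",D["cam_to_world"])
for p in[(x,y,z) for x in(-.024,.024) for y in(-.064,.096) for z in(.081,.085)]: print(p,proj(D,hold(p)).round(1))
g=cv2.cvtColor(im["pixels"],cv2.COLOR_RGB2GRAY).astype(int)
for r in(20,60,100,130,160):print(r,g[r,230:410:4])
E
```

```text
[ 0.53573475 -0.26235788  0.09644341] [  0.1 -14.7  -1.2] [ 0.001  0.     0.    -0.001 -0.001  0.     0.   ]
(-0.024, -0.064, 0.081) [279.6 169.6]
(-0.024, -0.064, 0.085) [278.7 170.6]
(-0.024, 0.096, 0.081) [ 266.  -167.3]
(-0.024, 0.096, 0.085) [ 264.6 -175.9]
(0.024, -0.064, 0.081) [357.  169.2]
(0.024, -0.064, 0.085) [357.9 170.1]
(0.024, 0.096, 0.081) [ 367.6 -168. ]
(0.024, 0.096, 0.085) [ 369.1 -176.6]
20 [113 114 114 115 114 115 112 111 191 208 213 147 164 199 208 217 228 235
 239 242 242 244 246 245 247 247 246 243 238 237 230 222 204 224 225 255
 188 193 175 182 189 192 190 183 187]
60 [116 121 121 113 114 117 118 122 121 206 210 125 141 155 166 168 177 185
 189 193 190 191 192 189 193 190 191 183 175 173 162 157 141 234 252 215
 195 186 191 189 189 186 183 190 188]
100 [115 119 119 114 116 117 125 123 121 201 213 159 143 156 165 171 180 187
 194 197 194 193 195 192 196 191 193 185 179 175 158 222 173 235 255 191
 192 189 195 192 190 195 196 197 200]
130 [119 114 119 118 119 119 117 121 118 160 210 217 142 158 167 172 181 190
 194 201 197 198 196 194 197 193 197 186 180 173 165 158 255 254 253 199
 193 192 201 201 194 194 194 190 194]
160 [121 120 118 118 118 122 117 120 153 118 204 209 137 155 167 175 178 192
 196 200 201 201 199 197 199 190 198 188 182 175 213 215 255 254 207 195
 192 195 191 193 189 191 191 193 198]
```

Force climbs to about 15 N with the tailstock no longer moving, so it is firmly home. I ease the load, release and retreat upward.

{"api": "carry_out", "payload": {"steps": [[0,0,0,-0.02,-0.2,0,0.1],[0,0,0,-0.05,-0.5,0,0.1],[0,0,0,-0.06,-0.6,0,0.1],[0,0,0,-0.06,-0.6,0,0.1]]}}

```text
time: 25.2
position: [0.5357, -0.2624, 0.0964]
tool_rot: [-2.337, -2.097, -0.002]
ft_force: [-1.9, -6.0, 3.3]
grip_width: 0.182
grip_force: 20.0
```

{"api": "carry_out", "payload": {"steps": [[0,0,0,0,0,0,0.5],[0,0,0,0,0,0,0.5],[0,0,0,0,0,0,0.5],[0,0,0,0,0,0,0.5],[0,0,0,0,0,2,0.5],[0,0,0,0,0,6,0.5],[0,0,0,0,-2,10,0.5],[0,0,0,0,-5,13,0.5],[0,0,0,0,-8,15,0.5],[0,0,0,0,-8,15,0.5],[0,0,0,0,-8,15,0.5]]}}

```text
time: 26.3
position: [0.5355, -0.3411, 0.246]
tool_rot: [-2.336, -2.094, -0.004]
ft_force: [-0.4, 0.2, -0.2]
grip_width: 0.503
grip_force: 0.0
```

```bash
python3 - <<'E'
from h import *
from scipy.optimize import least_squares
s=ctrl.get_state();print(s["position"],s["ft_force"].round(1))
im,s=grab("wrist","w9.png");sc,_=grab("scene","s9.png")
X=np.eye(4);X[:3,:3]=R.from_rotvec(s["tool_rot"]).as_matrix();X[:3,3]=s["position"]
D=dict(camera_matrix=im["camera_matrix"],cam_to_world=X@np.array(im["T_tool_cam"]))
g=cv2.cvtColor(im["pixels"],cv2.COLOR_RGB2GRAY).astype(int)
c=proj(D,hold((0,-.066,.105)));print("roll near end top",c,[ (y,proj(D,hold((0,y,.105)))[1].round(1)) for y in(-.07,-.06)])
u=int(c[0]);print("col",u-8,g[int(c[1])-30:int(c[1])+40,u-8])
for z in(.081,.085):
  print(z,[proj(sc,hold((x,-.064,z+w))).round(1).tolist() for x,w in((.024,0),(0,.024))],[proj(sc,hold((x,.0,z+w))).round(1).tolist() for x,w in((.0166,.0166),(0,.024))])
gs=cv2.cvtColor(sc["pixels"],cv2.COLOR_RGB2GRAY).astype(int)
q=proj(sc,hold((0,0,.085))).round().astype(int);print(q,gs[q[1]-20:q[1]+20,q[0]])
E
```

```text
[ 0.53554807 -0.34114916  0.24599507] [-0.4  0.2 -0.2]
roll near end top [309.66840556  73.53742854] [(-0.07, np.float64(77.9)), (-0.06, np.float64(66.9))]
col 301 [201 199 200 201 202 201 202 201 201 201 201 202 203 201 202 202 202 205
 247 251 250 251 252 243 219 221 156 132 120 103 111 112 111 119 126 214
 239 242 243 243 243 243 243 243 243 243 243 243 243 242 243 242 242 242
 242 242 243 242 225 207 230 234 235 235 233 234 234 234 234 235]
0.081 [[245.6, 195.6], [248.8, 185.0]] [[264.7, 196.1], [267.2, 190.8]]
0.085 [[245.5, 194.6], [248.7, 184.1]] [[264.6, 195.1], [267.1, 189.9]]
[268 196] [ 72  75  77  77  76  76  75  75  75  77  76  79  90 102 110 117 119 121
 121 119 120 118 115 113 112 112 110 102 112 144 163 160 144 140 147 150
 151 161 184 205]
```

```bash
python3 - <<'E'
from h import *
from scipy.optimize import brentq
for f in("w7.png","w9.png"):
    im=load(f)
    X=np.eye(4);X[:3,:3]=R.from_rotvec(im["rot"]).as_matrix();X[:3,3]=im["pos"]
    D=dict(camera_matrix=im["camera_matrix"],cam_to_world=X@im["T_tool_cam"])
    g=cv2.cvtColor(im["pixels"],cv2.COLOR_RGB2GRAY).astype(int)
    for x in(0,-.006,.006):
        col=int(round(proj(D,hold((x,-.12 if f[1]=='7' else -.06,.105)))[0]))
        c=g[:,col]
        e=[r for r in range(30,225) if abs(c[r]-c[r-1])>14]
        print(f,x,"col",col,[(r,int(c[r-1]),int(c[r])) for r in e])
        Y=lambda r,z:round(1000*brentq(lambda y:proj(D,hold((x,y,z)))[1]-r,-.3,.1),1)
        for z in(.105,.109,.112,.138,.097):print("  z",z,[(r,Y(r,z)) for r in e])
E
```

```text
w7.png 0 col 321 [(101, 212, 183), (102, 183, 122), (103, 122, 140), (104, 140, 180), (105, 180, 144), (106, 144, 210), (115, 222, 242), (119, 245, 180), (120, 180, 128), (143, 148, 213), (144, 213, 240), (169, 233, 215), (170, 215, 174), (176, 179, 222), (177, 222, 237), (216, 255, 233), (217, 233, 211)]
  z 0.105 [(101, -103.0), (102, -103.8), (103, -104.6), (104, -105.4), (105, -106.2), (106, -107.0), (115, -114.3), (119, -117.5), (120, -118.3), (143, -137.6), (144, -138.5), (169, -160.4), (170, -161.3), (176, -166.7), (177, -167.6), (216, -204.3), (217, -205.3)]
  z 0.109 [(101, -103.3), (102, -104.1), (103, -104.9), (104, -105.7), (105, -106.5), (106, -107.3), (115, -114.4), (119, -117.6), (120, -118.4), (143, -137.4), (144, -138.2), (169, -159.8), (170, -160.7), (176, -166.0), (177, -166.9), (216, -203.0), (217, -204.0)]
  z 0.112 [(101, -103.6), (102, -104.3), (103, -105.1), (104, -105.9), (105, -106.7), (106, -107.5), (115, -114.5), (119, -117.7), (120, -118.5), (143, -137.2), (144, -138.1), (169, -159.4), (170, -160.2), (176, -165.5), (177, -166.4), (216, -202.1), (217, -203
[... 7028 characters left out ...]
), (104, -94.6), (138, -127.5), (195, -187.1), (198, -190.4)]
  z 0.112 [(32, -31.7), (33, -32.5), (36, -35.0), (47, -44.2), (48, -45.1), (70, -64.1), (71, -65.0), (72, -65.8), (75, -68.5), (78, -71.2), (79, -72.1), (104, -94.8), (138, -127.4), (195, -186.4), (198, -189.7)]
  z 0.138 [(32, -39.2), (33, -40.0), (36, -42.2), (47, -50.7), (48, -51.4), (70, -68.7), (71, -69.5), (72, -70.4), (75, -72.8), (78, -75.2), (79, -76.0), (104, -96.8), (138, -126.5), (195, -180.3), (198, -183.3)]
  z 0.097 [(32, -27.4), (33, -28.2), (36, -30.8), (47, -40.5), (48, -41.4), (70, -61.4), (71, -62.3), (72, -63.2), (75, -66.0), (78, -68.8), (79, -69.8), (104, -93.7), (138, -127.9), (195, -189.9), (198, -193.4)]
```

In the last wrist image the roll's end is at holder y ≈ −63.9 mm and the tailstock block's face at ≈ −71.6 mm. That is a gap of about 8 mm, and puts the cone tip about 68 mm from the roll's centre, so both cones are home. Handing in.

```bash
python3 -c "
from bench import ctrl
print(ctrl.close_job())"
```

```text
the job is handed in; nothing more can be done
None
```

The roll was laid on the wooden rest, taken again by its middle and laid on the holder's rails. The tailstock was then run in until it was firm at about 15 N of push; the last image puts its cone tip about 68 mm from the roll's centre. The job is handed in at about 26 s with the arm clear, but the hand-in gave no verdict back.

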